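Pry the stuck lid of a chemistry tank loose

TASK

The lid of the square chemistry tank behind the wooden fulcrum block is stuck. Take the steel pry bar from the rack, lay it across the block with its thin tip under the lid's overhanging edge, and press its rubber-covered end down so that it levers the lid up by at least a centimetre. Then let go, leaving the bar lying across the block and the wooden paddle on the rack.

Things in the scene. Friction and masses are not known exactly. Their poses are not given: they have to be found in the camera images.
- lid_edge (a point): Middle of the lower rim of the lid edge facing the block. Grey lid 156 x 156 x 10 mm on a fixed tank 100 mm wide; the edge overhangs the tank wall by 28 mm, its flat underside 91 mm above the table when shut. x points level from the block to the lid's middle, y along the edge, z up. The lid only slides straight up (30 mm at most), needs about 28 N, stays where raised; the point rises with it.
- fulcrum: Fixed wooden block in front of the lid edge, its top rounded (radius 15 mm), 100 mm long in y, 36 mm thick in x. Origin at the middle of its underside on the table; the top ridge runs along y, 75 mm above the table and 66 to 84 mm before the lid edge. Its x axis points to the lid as that of lid_edge.
- bar_center (a point): Centre of the loose flat steel bar, 300 mm long in x, 24 wide, 8 thick, 0.25-0.4 kg, balancing near here. +x end: the tip, 45 mm of it 4 mm thick, flush below. -x end: 45 mm black rubber sleeve, 28 wide, 12 thick. Lies level on a white rack, underside 30 mm above the table, 24 mm free under its middle 140 mm. Let go on the block, its sleeve end sinks until the tip meets the lid.
- paddle_center (a point): Centre of the loose wooden mixing paddle, a bystander 280 mm long in x, shaft 18 mm and blade 42 mm wide, 8 mm thick, lying beside the bar on the same rack, 90 mm away on either side.
Not all that is in view belongs to the job. Leave any blue look-alike of the fulcrum alone.

How it is judged (in metres and radians):
On the way:
1. the lid is up by more than 3 mm while the bar presses against it and bears on the fulcrum block (distance of lid_edge from where it was at the start of the episode above 0.003 m and contact force between bar and fulcrum above 10 N and contact force between bar and lid above 5 N), for 0.05 s.
At the end, for the whole second after the job is handed in: The lid stands at least 8 mm above its shut height; the bar rests on the fulcrum block, its centre within 130 mm of the block's middle; the paddle is within 40 mm of where it lay (distance of lid_edge from where it was at the start of the episode above 0.008 m and linear speed of bar below 0.03 m/s and contact force between bar and fulcrum above 0.5 N and horizontal distance between bar_center and fulcrum below 0.13 m and distance of paddle_center from where it was at the start of the episode below 0.04 m); the robot touches nothing.
It fails at once if the paddle is moved by more than 40 mm (distance of paddle_center from where it was at the start of the episode above 0.04 m).
It also fails if it takes over 58 s, if anything falls off the work surface, if the arm or the gripper's body presses on something with over 40 N, if the wrist force passes 120 N, or if a joint passes its speed limit or range.

ROBOT

A 6-joint arm with a two-finger parallel gripper is mounted at the origin on the work surface. World frame = base frame: x ahead of the robot, y to its left, z up, the work surface at z = 0. Lengths are in mm, angles in rad, forces in N, time in s.
With the tool pointing down it reaches from about 275 to 750 mm from the base axis. Payload 10.2 kg.
Tool frame: the origin (TCP) lies at the very end of the fingers, on their centre line; the grasp point (between the pads) lies 19 mm behind it (ctrl.grip_depth is the distance from the TCP to the grasp point, in mm); z points along the fingers, x is the direction in which the jaws open and shut, and the axes are right-handed (so a half turn about z gives the same grasp; the last joint's range is limited). The gripper opens to 85 mm and grips with 20 to 120 N. Pads are 22 mm wide; open, the fingers measure 114 mm over their backs; the gripper's body (76 mm by 85 mm) begins 54 mm behind the grasp point. The pads swing forward as they close: fully open they stand 13 mm farther back than shut.
Start: joints at [-1.361, 0.313, 1.498, -0, 1.331, -0.223], TCP at [220.181, -476.604, 231.294] pointing down, gripper open.
Joint ranges: [-2.94, 2.94], [-0.97, 2.17], [0.19, 2.56], [-1.23, 4.37], [0.02, 3.11], [-2.88, 2.88]. Speed limits (rad/s): [2.39, 2.39, 3.01, 3.14, 3.14, 3.14].

INTERFACE

Orientations are given as a unit quaternion [w, x, y, z].
In Python, from rig import ctrl gives the robot as it stands.
- The arm moves only by the tool play_rows, never from a script. Its argument "motion" is a list of rows, each a list of 2 entries, a list of its own where there are three numbers: the shift along the tool's x, y, z in mm, then the turn, a rotation vector about the tool's x, y, z in degrees. A call has 1 to 20 rows; each row shifts and turns the commanded pose from where the row before left it, along the tool's axes as they then stand; what a row does not reach is not made up. A row lasts 1/12 s, in which the tool goes at most 41.7 mm and 7.16 degrees, less where a joint would pass 70% of its speed; a pose out of reach is approached as far as the arm can. A call with a gripper value outside its range is refused whole. "fingers" is the finger opening in mm, from 0 to 85.4, set as the call begins (left out, the last holds). The fingers move at their own pace and stop on an object; "squeeze" is the grip in N (left out, the last holds). Time passes only in rows, so rows that do not move let the fingers close. It gives the time, the measured TCP pose, the force and the opening at its end, in the units of the state.
- ctrl.sense(): the state, without advancing time (a new reading comes with each control period).
- ctrl.capture(name): name is "scene" or "top" or "wrist"; returns the picture (384x512x3 uint8, red, green, blue); there is no depth.
- ctrl.get_calibration(name): a dict with "K" (3x3 intrinsics, pixels), "k1" (the pictures are not rectified: a ray, as slopes to the right and down, at radius r is drawn at 1 + k1 r^2 times it, then the intrinsics apply), "R" (3x3) and "t" (3): a world point X has camera coordinates R X + t; the wrist camera has in their place "tool_from_camera" (4x4, takes a point from camera to tool coordinates, whose origin is the TCP and whose axes are the tool frame's). Camera axes: x right, y down, z forward; pixel columns grow to the right and rows downward; lengths in mm; the calibration is good to about 2 mm. A picture is of the moment at which its call begins: read the wrist's pose just before it. get_calibration takes no time and is no camera call.
- ctrl.finish_job(): hands the job in, once; it reports no verdict.
Trained networks look in the newest picture that a camera, given by its name, has taken for a name from the list of things; names that differ only in an ending like _2 or _b are one class to them, and where a whole thing is asked for, a point or a joint stands for the part that bears it (a point fixed in the world has none). Each returns a list of dicts, best first, with "p" (0 to 1); they miss things now and then, are a little off and sometimes report something else, mostly with a low value. They report only what shows in the picture. A call takes as long as a camera call. They do not tell look-alikes from the thing itself.
- ctrl.spot_in(camera, name): "position" ([column, row] as shares, 0 to 1, of the picture: columns of its width, rows of its height, amid what is visible of it).
The state is a dict: "time_s": time; "joints": joint angles; "dq": joint speeds; "tau": joint torques, N m; "eef_pos": TCP position; "ee_rot": TCP orientation; "force": force on the tool from outside, world axes, zero at the start; "wrist_torque": the same for the moment, N m; "grip_width": opening from 0.0 (shut) to 1.0 (fully open).
Only numpy, scipy, OpenCV 4.12 (cv2) and the standard library are available. Lean on these libraries where they do the work, as an engineer would, in place of code of your own. Each camera call takes 0.05 s, during which the arm holds its last target. There are 200 camera calls.

## Working session

There is one attempt and no reset: what is moved stays moved. The work goes in short steps, Python scripts to look and compute and a tool call to move; the robot and the scene stay as the last step left them, time stands still between calls to the robot, and variables do not carry over. Pictures are saved under pics/ and viewed, about 8 in all and at most 12, crops included, and the job is handed in when it is done.

Besides the shell and the picture viewer there is one more tool, called in YAML: its name, and indented under it one key for each argument. play_rows: Moves the arm, as the interface text tells. Its arguments: {"type":"object","properties":{"motion":{"type":"array"},"fingers":{"type":"number"},"squeeze":{"type":"number"}},"required":["motion"]}

```bash
mkdir -p pics; ls; cat > h.py <<'E'
import numpy as np, cv2
from rig import ctrl
from scipy.spatial.transform import Rotation as Rn
def cap(cam,name):
    im=ctrl.capture(cam); cv2.imwrite(f'pics/{name}.png',im[:,:,::-1]); return im
def pose():
    s=ctrl.sense(); q=s['ee_rot']; return np.array(s['eef_pos']),Rn.from_quat([q[1],q[2],q[3],q[0]]).as_matrix()
def cam(name):
    c=ctrl.get_calibration(name); K=np.array(c['K']);
    if name=='wrist':
        p,R=pose(); T=np.array(c['tool_from_camera']); Rwc=R@T[:3,:3]; o=p+R@T[:3,3]
        Rc=Rwc.T; t=-Rc@o
    else: Rc=np.array(c['R']); t=np.array(c['t'])
    return K,c['k1'],Rc,t
def ray(name,uv,C=None):
    K,k1,R,t=C or cam(name)
    d=np.linalg.solve(K,[uv[0],uv[1],1]); xd=d[:2]; x=xd.copy()
    for _ in range(20): x=xd/(1+k1*(x@x))
    return -R.T@t, R.T@np.array([x[0],x[1],1])
def atz(name,uv,z,C=None):
    o,d=ray(name,uv,C); return o+d*(z-o[2])/d[2]
def proj(name,X,C=None):
    K,k1,R,t=C or cam(name); c=R@np.array(X,float)+t; x=c[:2]/c[2]; x=x*(1+k1*(x@x)); return (K@[x[0],x[1],1])[:2]
E
python3 - <<'E'
from h import *
a=cap('scene','s0'); b=cap('top','t0'); 
Z={'lid_edge':91,'fulcrum':40,'bar_center':34,'paddle_center':34}
for c in ('scene','top'):
    for n in Z:
        r=ctrl.spot_in(c,n)
        for d in r[:3]:
            uv=np.array(d['position'])*[512,384]
            print(c,n,round(d['p'],2),uv.round(),atz(c,uv,Z[n]).round())
s=ctrl.sense();print(s)
E
```

```text
pics
scene lid_edge 0.74 [402. 235.] [545. 249.  91.]
scene fulcrum 0.97 [327. 235.] [547.  81.  40.]
scene fulcrum 0.8 [305. 178.] [370.   3.  40.]
scene fulcrum 0.75 [276. 274.] [684. -20.  40.]
scene bar_center 0.89 [144. 192.] [ 518. -408.   34.]
scene paddle_center 0.68 [183. 210.] [ 550. -288.   34.]
top lid_edge 0.85 [ 87. 177.] [545. 233.  91.]
top fulcrum 0.88 [205. 129.] [667. -17.  40.]
top fulcrum 0.6 [167. 189.] [523.  70.  40.]
top fulcrum 0.59 [199. 259.] [360.  -5.  40.]
top bar_center 0.73 [368. 201.] [ 495. -407.   34.]
top paddle_center 0.71 [327. 180.] [ 544. -310.   34.]
{'time_s': 0.5, 'joints': array([-1.36140274e+00,  3.12910165e-01,  1.49777934e+00,  2.50069399e-05,
        1.33096337e+00, -2.23419282e-01]), 'dq': array([ 0.00035783, -0.00030384,  0.00054532, -0.00021361, -0.00110579,
        0.00035363]), 'tau': array([-1.02239344e-03, -4.11929369e+01, -2.59767455e+01, -1.93050591e-04,
        7.01847530e-04, -1.01853416e-05]), 'eef_pos': array([ 220.18132019, -476.58280876,  231.25907306]), 'ee_rot': array([-2.99683074e-05,  8.42443042e-01, -5.38785412e-01, -1.24937664e-05]), 'force': array([-0.32557345, -0.26263532,  0.3613298 ]), 'wrist_torque': array([ 0.00272672, -0.01027571,  0.00736427]), 'grip_width': 1.003164711302686}
```

View pics/t0.png

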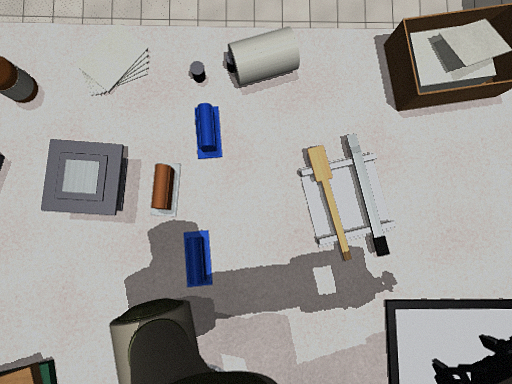

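View pics/s0.png

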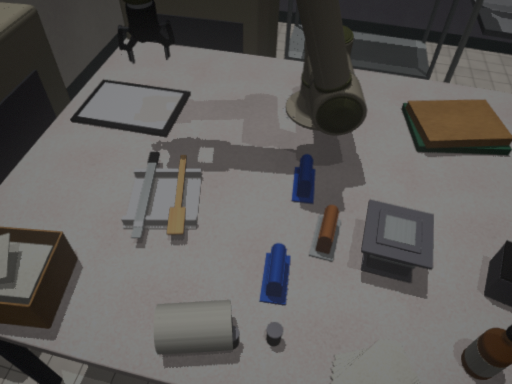

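The top view shows the lid at (80,177), the brown fulcrum at (164,187) with blue look-alikes at (207,130) and (198,258), and the bar right of the paddle, sleeve end at (381,245) and tip at (351,138). Next I'll take finer measurements.

```bash
python3 - <<'E'
from h import *
im=cv2.imread('pics/t0.png')
L=cv2.resize(im[130:230,30:190],None,fx=3,fy=3,interpolation=cv2.INTER_CUBIC)
Rk=cv2.resize(im[125:265,295:400],None,fx=3,fy=3,interpolation=cv2.INTER_CUBIC)
c=np.zeros((600,800,3),np.uint8); c[:300,:480]=L; c[:420,485:800]=Rk
sc=cv2.imread('pics/s0.png'); S=cv2.resize(sc[195:285,300:450],None,fx=3,fy=3,interpolation=cv2.INTER_CUBIC); c[310:580,:450]=S
cv2.imwrite('pics/c0.png',c)
hsv=cv2.cvtColor(im,cv2.COLOR_BGR2HSV)
m=((hsv[...,0]<16)&(hsv[...,1]>120)).astype(np.uint8); mm=np.zeros_like(m); mm[155:220,145:185]=m[155:220,145:185]
for z in(75,):
  r=cv2.minAreaRect(cv2.findNonZero(mm)); print('fulc',r); b=cv2.boxPoints(r); print([atz('top',p,z).round() for p in b])
C=cam('top'); print('cam pos',(-C[2].T@C[3]).round(), 'scene',(-cam('scene')[2].T@cam('scene')[3]).round())
E
```

```text
fulc ((162.56558227539062, 186.2786865234375), (19.103042602539062, 44.27198028564453), 5.19442892074585)
[array([478.,  97.,  75.]), array([577.,  91.,  75.]), array([574.,  48.,  75.]), array([474.,  55.,  75.])]
cam pos [ 429. -102.  865.] scene [1145.   19.  844.]
```

View pics/c0.png

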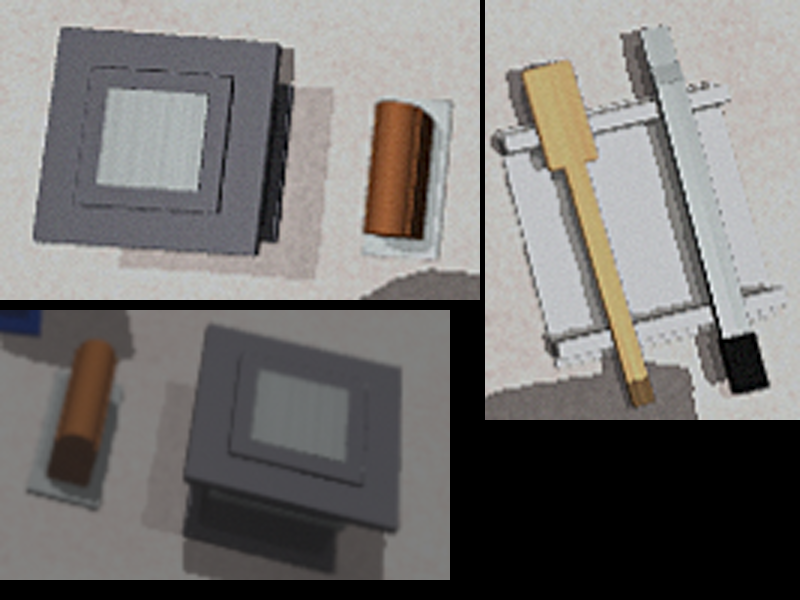

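The crop gives the lid corners, the fulcrum, and the bar's tip end (≈350.7,134.3) and sleeve end (≈383.5,255). Next I'll fit the known sizes to these.

```bash
cat > fit.py <<'E'
from h import *
from scipy.optimize import least_squares
CT,CS=cam('top'),cam('scene')
u=lambda a:np.array(a,float)/3+[30,130]
w=lambda a:(np.array(a,float)-[0,310])/3+[300,195]
# lid: local x (to lid middle), y; p=(ex,ey,yaw of x axis), corner front y+/-78
def lc(p,x,y,z): c,s=np.cos(p[2]),np.sin(p[2]); return [p[0]+c*x-s*y,p[1]+s*x+c*y,z]
# yaw ~ +90deg: local y points to -x world
obs=[('top',u([62,28]),(156,-78,101)),('top',u([34,241]),(156,78,101)),('top',u([280,44]),(0,-78,91)),('top',u([262,254]),(0,78,91)),
('scene',w([208,325]),(0,78,101)),('scene',w([401,368]),(156,78,101)),('scene',w([187,480]),(0,-78,101)),('scene',w([398,531]),(156,-78,91))]
def f(p): return np.concatenate([proj(c,lc(p,*l),CT if c=='top' else CS)-uv for c,uv,l in obs])
for sel in (slice(0,4),slice(4,8),slice(0,8)):
    full=obs; o2=full[sel]
    g=lambda p:np.concatenate([proj(c,lc(p,*l),CT if c=='top' else CS)-uv for c,uv,l in o2])
    r=least_squares(g,[545,240,1.6]); print('lid',r.x[:2].round(1),np.degrees(r.x[2]).round(2)); 
print(r.fun.reshape(-1,2).round(1).tolist()); p=r.x
# fulcrum ends of ridge: top crop silhouettes
r75=[atz('top',u(q),66,CT) for q in ([377,101],[363,233])]; print('ful left side z~66',np.round(r75))
for q,z in (([417,97],0),([453,101],0),([440,257],0),([361,256],0)): print('plate',atz('top',u(q),z,CT).round())
q=lambda a:(np.array(a,float)-[485,0])/3+[295,125]
tip=atz('top',q([652,28]),34,CT); sl=atz('top',q([750.5,390]),40,CT)
d=tip-sl; L=np.hypot(*d[:2]); print('bar tip',tip.round(1),'sl',sl.round(1),'L',L.round(1),'yaw',np.degrees(np.arctan2(d[1],d[0])).round(2),'c',((tip+sl)/2).round(1))
k=atz('top',q([549,66]),38,CT); k2=atz('top',q([643,402]),38,CT); print('paddle',k.round(),k2.round(),((k+k2)/2).round())
E
python3 fit.py; python3 - <<'E'
from h import *
# bar from scene mask ends
print(ctrl.get_calibration('wrist')['tool_from_camera'])
E
```

```text
lid [538.8 159.6] 86.56
lid [541.5 162.4] 87.17
lid [540. 161.] 86.84
[[-1.8, -0.8], [-0.8, 0.2], [0.3, -0.7], [-0.2, -0.3], [-0.8, -1.2], [-0.4, -1.2], [-0.5, -1.0], [-0.8, 1.2]]
ful left side z~66 [[578.  92.  66.]
 [478. 100.  66.]]
plate [594.  75.   0.]
plate [591.  45.   0.]
plate [462.  54.   0.]
plate [463. 117.   0.]
bar tip [ 657.4 -371.    34. ] sl [ 367.  -435.9   40. ] L 297.6 yaw 12.6 c [ 512.2 -403.4   37. ]
paddle [ 625. -285.   38.] [ 358. -352.   38.] [ 491. -319.   38.]
[[ 9.99999786e-01  4.79948939e-04 -4.44333342e-04  3.36258603e-04]
 [-3.08944031e-04  9.45407848e-01  3.25889406e-01 -8.43642377e+01]
 [ 5.76486504e-04 -3.25889199e-01  9.45407795e-01 -1.42172824e+02]
 [ 0.00000000e+00  0.00000000e+00  0.00000000e+00  1.00000000e+00]]
```

play_rows:
  motion:
    - [[4.67,-24.7,6.75],[0,0,0]]
    - [[4.67,-24.7,6.75],[0,0,0]]
    - [[4.67,-24.7,6.75],[0,0,0]]
    - [[4.67,-24.7,6.75],[0,0,0]]
    - [[4.67,-24.7,6.75],[0,0,0]]
    - [[4.67,-24.7,6.75],[0,0,0]]
    - [[4.67,-24.7,6.75],[0,0,0]]
    - [[4.67,-24.7,6.75],[0,0,0]]
    - [[4.67,-24.7,6.75],[0,0,0]]
    - [[4.67,-24.7,6.75],[0,0,0]]
    - [[4.67,-24.7,6.75],[0,0,0]]
    - [[4.67,-24.7,6.75],[0,0,0]]
    - [[0,0,0],[0,0,6.1]]
    - [[0,0,0],[0,0,6.1]]
    - [[0,0,0],[0,0,0]]
    - [[0,0,0],[0,0,0]]
  fingers: 50
  squeeze: 80

```text
time_s: 1.83
eef_pos: [512.7, -403.2, 150.2]
ee_rot: [-0.0, 0.781, -0.624, -0.0]
force: [0.3, -0.6, -0.1]
grip_width: 0.59
```

```bash
python3 - <<'E'
from h import *
C=cam('wrist'); im=cap('wrist','w1'); p,R=pose(); print(p.round(1),np.degrees(np.arctan2(R[1,0],R[0,0])).round(2),ctrl.sense()['time_s'])
b=im[:,:,::-1].copy()
yaw=np.radians(12.6);c=np.array([512.2,-403.4,38]);d=np.array([np.cos(yaw),np.sin(yaw),0]);n=np.array([-d[1],d[0],0])
for s in range(-150,151,50):
  for l in(-12,12):
    q=proj('wrist',c+s*d+l*n,C); cv2.circle(b,tuple(int(v) for v in q.round()),2,(0,0,255),-1)
cv2.imwrite('pics/w1o.png',b)
for r in ctrl.spot_in('wrist','bar_center')[:2]:
  uv=np.array(r['position'])*[512,384];print(r['p'],uv.round(),atz('wrist',uv,38,C).round(1))
E
```

```text
[ 512.6 -403.3  150.3] -77.23 1.8833
0.84 [262. 162.] [ 536.  -401.3   38. ]
0.19 [141.  89.] [ 569.2 -304.7   38. ]
```

View pics/w1o.png

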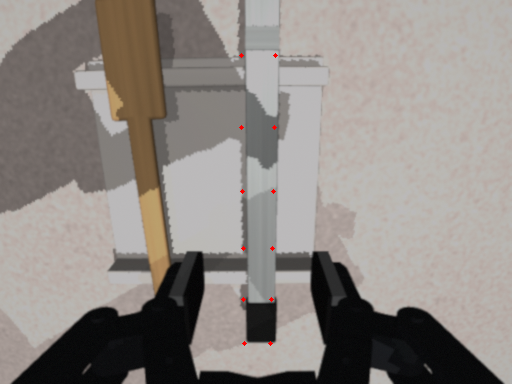

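The wrist view has the bar at columns 246–277, about 3–4 px right of my overlay (≈3 mm), with its length and yaw matching. The paddle is clear on the left.

play_rows:
  motion:
    - [[3,0,10],[0,0,0]]
    - [[0,0,20],[0,0,0]]
    - [[0,0,20],[0,0,0]]
    - [[0,0,20],[0,0,0]]
    - [[0,0,20],[0,0,0]]
    - [[0,0,20],[0,0,0]]
    - [[0,0,15],[0,0,0]]
    - [[0,0,10],[0,0,0]]
    - [[0,0,1],[0,0,0]]
    - [[0,0,0],[0,0,0]]

```text
time_s: 2.77
eef_pos: [513.3, -406.2, 14.0]
ee_rot: [-0.0, 0.781, -0.625, -0.0]
force: [0.7, -0.2, -0.0]
grip_width: 0.586
```

play_rows:
  motion:
    - [[0,0,0],[0,0,0]]
    - [[0,0,0],[0,0,0]]
    - [[0,0,0],[0,0,0]]
    - [[0,0,0],[0,0,0]]
    - [[0,0,0],[0,0,0]]
    - [[0,0,0],[0,0,0]]
    - [[0,0,0],[0,0,0]]
    - [[0,0,0],[0,0,0]]
  fingers: 10
  squeeze: 80

```text
time_s: 3.43
eef_pos: [513.9, -406.6, 15.7]
ee_rot: [0.0, 0.78, -0.625, 0.001]
force: [-0.2, 0.7, 6.1]
grip_width: 0.262
```

play_rows:
  motion:
    - [[0,0,-5],[0,0,0]]
    - [[0,0,-10],[0,0,0]]
    - [[0,0,-15],[0,0,0]]
    - [[0,0,-20],[0,0,0]]
    - [[0,0,-20],[0,0,0]]
    - [[0,0,-20],[0,0,0]]
    - [[0,0,-20],[0,0,0]]
    - [[0,0,-20],[0,0,0]]
    - [[0,0,-20],[0,0,0]]
    - [[0,0,-10],[0,0,0]]
    - [[0,0,0],[0,0,0]]
    - [[0,0,0],[0,0,0]]

```text
time_s: 4.43
eef_pos: [513.3, -405.9, 173.9]
ee_rot: [-0.0, 0.78, -0.625, -0.0]
force: [0.6, -0.0, -4.6]
grip_width: 0.26
```

```bash
python3 - <<'E'
from h import *
cap('wrist','w2'); b=cv2.imread('pics/w2.png'); s=cap('scene','s2')
c=np.zeros((600,800,3),np.uint8); c[:288,:384]=cv2.resize(b,(384,288)); c[:384,390:]=s[:,:410,::-1]
cv2.imwrite('pics/c2.png',c); print(pose()[0].round(1),ctrl.sense()['force'].round(1),ctrl.sense()['wrist_torque'].round(2))
E
```

```text
[ 513.  -405.6  172.6] [ 0.2  0.1 -4.8] [ 0.04 -0.09  0.01]
```

View pics/c2.png

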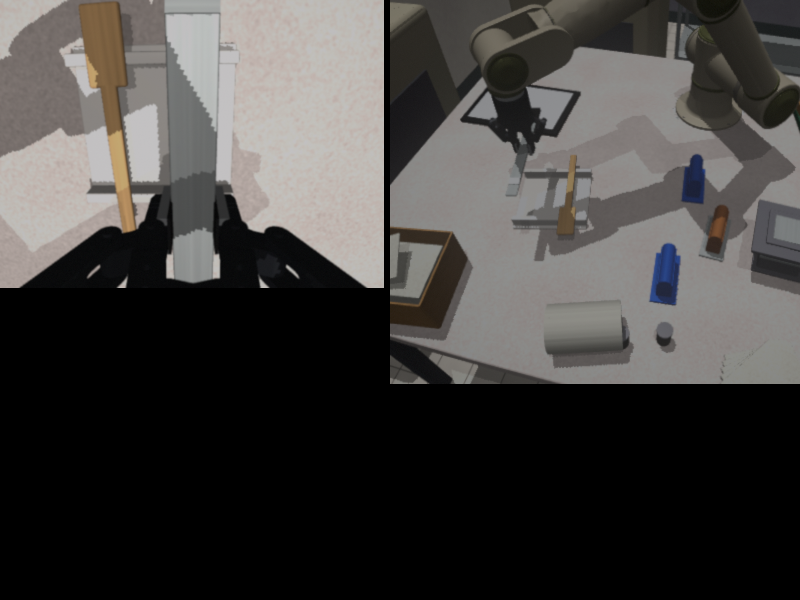

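The bar is held level at its centre and the paddle lies untouched. Now I'll turn it and carry it over.

play_rows:
  motion:
    - [[0,0,0],[0,0,-4.1]]
    - [[0,0,0],[0,0,-7]]
    - [[0,0,0],[0,0,-7]]
    - [[0,0,0],[0,0,-7]]
    - [[0,0,0],[0,0,-7]]
    - [[0,0,0],[0,0,-7]]
    - [[0,0,0],[0,0,-7]]
    - [[0,0,0],[0,0,-7]]
    - [[0,0,0],[0,0,-7]]
    - [[0,0,0],[0,0,-7]]
    - [[0,0,0],[0,0,-7]]
    - [[0,0,0],[0,0,0]]
    - [[0,0,0],[0,0,0]]

```text
time_s: 5.62
eef_pos: [513.1, -405.8, 173.1]
ee_rot: [-0.001, 1.0, -0.031, -0.001]
force: [0.0, 0.5, -3.6]
grip_width: 0.263
```

play_rows:
  motion:
    - [[-0.4,-10,0],[0,0,0]]
    - [[-0.4,-15,0],[0,0,0]]
    - [[-0.4,-22,0],[0,0,0]]
    - [[-0.4,-22,0],[0,0,0]]
    - [[-0.4,-22,0],[0,0,0]]
    - [[-0.4,-22,0],[0,0,0]]
    - [[-0.4,-22,0],[0,0,0]]
    - [[-0.4,-22,0],[0,0,0]]
    - [[-0.4,-22,0],[0,0,0]]
    - [[-0.4,-22,0],[0,0,0]]
    - [[-0.4,-22,0],[0,0,0]]
    - [[-0.4,-22,0],[0,0,0]]
    - [[-0.4,-22,0],[0,0,0]]
    - [[-0.4,-22,0],[0,0,0]]
    - [[-0.4,-22,0],[0,0,0]]
    - [[-0.4,-22,0],[0,0,0]]
    - [[-0.4,-22,0],[0,0,0]]
    - [[-0.2,-22,0],[0,0,0]]
    - [[0,-18,0],[0,0,0]]
    - [[0,0,0],[0,0,0]]

```text
time_s: 7.28
eef_pos: [528.6, -7.9, 174.2]
ee_rot: [-0.001, 1.0, -0.029, -0.0]
force: [-0.6, -0.5, -3.7]
grip_width: 0.258
```

play_rows:
  motion:
    - [[0,0,0],[0,0,0]]
    - [[0,0,0],[0,0,0]]

```text
time_s: 7.45
eef_pos: [528.9, -11.5, 174.3]
ee_rot: [0.0, 1.0, -0.029, -0.0]
force: [0.3, 1.1, -3.8]
grip_width: 0.261
```

```bash
python3 - <<'E'
from h import *
C=cam('wrist'); cap('wrist','w3'); b=cv2.imread('pics/w3.png')
p,R=pose(); print(p.round(1),np.degrees(np.arctan2(R[1,0],R[0,0])).round(2),R[:,2].round(3))
yaw=np.arctan2(R[1,0],R[0,0])+np.pi/2; d=np.array([np.cos(yaw),np.sin(yaw),0]);n=np.array([-d[1],d[0],0])
def dot(X,col):
    q=proj('wrist',X,C)
    if np.all(np.abs(q)<2000): cv2.circle(b,tuple(int(v) for v in q.round()),2,col,-1)
for s,z in((105,22.5),(105,18.5),(150,18.5),(50,22.5)):
  for l in(-12,12): dot(p+[0,0,z]+s*d+l*n,(0,0,255))
# lid & fulcrum model
L=np.array([540,161,0.]);ly=np.radians(86.84);e=np.array([np.cos(ly),np.sin(ly),0]);m=np.array([-e[1],e[0],0])
for v in np.linspace(-78,78,9): dot(L+[0,0,91]+v*m,(0,255,0)); dot(L+[0,0,101]+v*m,(255,255,0))
F=np.array([528,82,0.])
for v in np.linspace(-50,50,5): dot(F+[0,0,75]+v*m,(255,0,255)); dot(F+15*e+v*m+[0,0,60],(255,0,255)); dot(F-18*e+v*m+[0,0,60],(255,0,255))
t=cap('top','t3')[:,:,::-1]; c=np.zeros((600,800,3),np.uint8); c[:384,:512]=b; tt=cv2.resize(t[120:270,30:230],None,fx=1.4,fy=1.4); c[:tt.shape[0],515:515+tt.shape[1]]=tt
cv2.imwrite('pics/c3.png',c)
E
```

```text
[529.  -11.8 174.3] -3.39 [-0. -0. -1.]
```

View pics/c3.png

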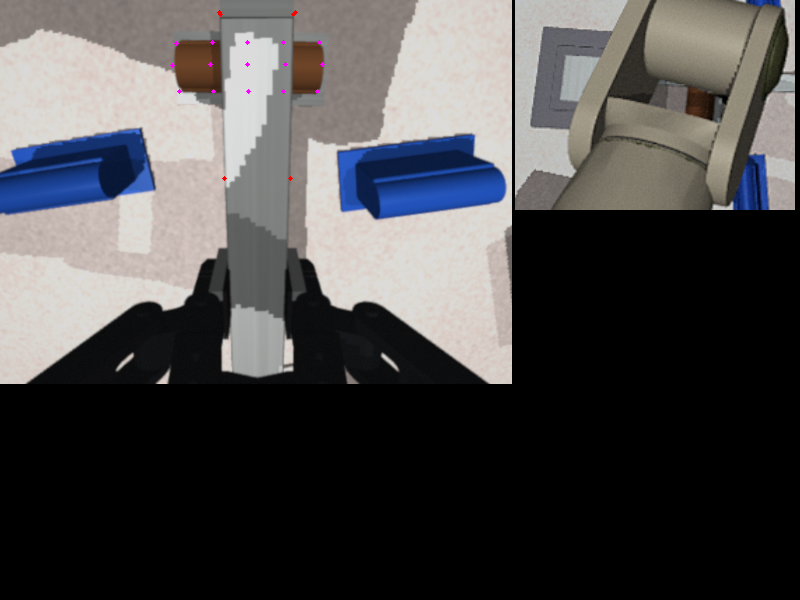

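The fulcrum model overlays the image well (brown at columns 177–323, rows 40–93), and the bar lies over its middle. I'll lower it with a guarded descent.

play_rows:
  motion:
    - [[0,0,8],[0,0,0]]
    - [[0,0,15],[0,0,0]]
    - [[0,0,15],[0,0,0]]
    - [[0,0,15],[0,0,0]]
    - [[0,0,15],[0,0,0]]
    - [[0,0,15],[0,0,0]]
    - [[0,0,12],[0,0,0]]
    - [[0,0,5],[0,0,0]]
    - [[0,0,4],[0,0,0]]
    - [[0,0,0],[0,0,0]]
    - [[0,0,0],[0,0,0]]
    - [[0,0,0],[0,0,0]]

```text
time_s: 8.55
eef_pos: [529.6, -11.5, 70.9]
ee_rot: [0.0, 1.0, -0.029, 0.001]
force: [0.1, 0.1, -3.3]
grip_width: 0.26
```

play_rows:
  motion:
    - [[0,0,2],[0,0,0]]
    - [[0,0,0],[0,0,0]]
    - [[0,0,0],[0,0,0]]

```text
time_s: 8.8
eef_pos: [529.2, -11.3, 68.4]
ee_rot: [0.0, 1.0, -0.029, 0.0]
force: [0.7, 1.0, -2.2]
grip_width: 0.263
```

play_rows:
  motion:
    - [[0,0,2],[0,0,0]]
    - [[0,0,0],[0,0,0]]
    - [[0,0,0],[0,0,0]]

```text
time_s: 9.05
eef_pos: [529.1, -11.3, 66.2]
ee_rot: [-0.0, 1.0, -0.029, -0.0]
force: [0.0, -0.9, -3.7]
grip_width: 0.261
```

```bash
python3 -c "
from h import *
s=ctrl.sense();print(pose()[0].round(1),s['force'].round(1),s['wrist_torque'].round(2),s['time_s'])"
```

```text
[529.1 -11.3  66.2] [ 0.  -0.9 -3.7] [ 0.08  0.02 -0.05] 9.05
```

play_rows:
  motion:
    - [[0,0,2],[0,0,0]]
    - [[0,0,0],[0,0,0]]
    - [[0,0,0],[0,0,0]]

```text
time_s: 9.3
eef_pos: [529.1, -11.3, 64.2]
ee_rot: [-0.0, 1.0, -0.029, -0.0]
force: [-0.2, -0.3, -3.8]
grip_width: 0.26
```

play_rows:
  motion:
    - [[0,0,1.5],[0,0,0]]
    - [[0,0,0],[0,0,0]]
    - [[0,0,0],[0,0,0]]

```text
time_s: 9.55
eef_pos: [529.1, -11.3, 62.7]
ee_rot: [-0.0, 1.0, -0.029, -0.0]
force: [-0.4, 0.4, -3.9]
grip_width: 0.26
```

play_rows:
  motion:
    - [[0,0,1.5],[0,0,0]]
    - [[0,0,0],[0,0,0]]
    - [[0,0,0],[0,0,0]]

```text
time_s: 9.8
eef_pos: [529.1, -11.3, 61.2]
ee_rot: [-0.0, 1.0, -0.029, -0.0]
force: [-0.3, -0.1, -3.4]
grip_width: 0.263
```

```bash
python3 -c "
from h import *
s=ctrl.sense();print(pose()[0].round(1),s['force'].round(1),s['wrist_torque'].round(2),s['time_s'])"
```

```text
[529.1 -11.3  61.2] [-0.3 -0.1 -3.4] [ 0.13 -0.03 -0.01] 9.8
```

play_rows:
  motion:
    - [[0,0,1.5],[0,0,0]]
    - [[0,0,0],[0,0,0]]
    - [[0,0,0],[0,0,0]]

```text
time_s: 10.05
eef_pos: [529.2, -11.3, 59.8]
ee_rot: [-0.0, 1.0, -0.029, 0.0]
force: [-0.3, -0.4, -2.1]
grip_width: 0.258
```

play_rows:
  motion:
    - [[0,0,1.5],[0,0,0]]
    - [[0,0,0],[0,0,0]]
    - [[0,0,0],[0,0,0]]

```text
time_s: 10.3
eef_pos: [529.3, -11.4, 58.4]
ee_rot: [0.0, 1.0, -0.029, 0.0]
force: [-0.0, -1.4, 0.1]
grip_width: 0.257
```

```bash
python3 - <<'E'
from h import *
s=ctrl.sense();print(pose()[0].round(1),s['force'].round(1),s['wrist_torque'].round(2),s['time_s'])
C=cam('wrist'); cap('wrist','w4'); b=cv2.imread('pics/w4.png'); p,R=pose()
def dot(X,col):
    q=proj('wrist',X,C)
    if np.all(np.abs(q)<2000): cv2.circle(b,tuple(int(v) for v in q.round()),2,col,-1)
F=np.array([528,82,0.]);ly=np.radians(86.84);e=np.array([np.cos(ly),np.sin(ly),0]);m=np.array([-e[1],e[0],0])
for v in np.linspace(-50,50,5): dot(F+[0,0,75]+v*m,(255,0,255)); dot(F+15*e+v*m+[0,0,60],(255,0,255)); dot(F-18*e+v*m+[0,0,60],(255,0,255))
c=np.zeros((384,800,3),np.uint8); c[:,:512]=b
s=cap('scene','s4')[:,:,::-1]; t=cv2.resize(s[190:290,270:410],None,fx=2,fy=2); c[:200,515:795]=t
cv2.imwrite('pics/c4.png',c)
E
```

```text
[529.3 -11.4  58.4] [-0.  -1.4  0.1] [ 0.23 -0.01  0.03] 10.3
```

View pics/c4.png

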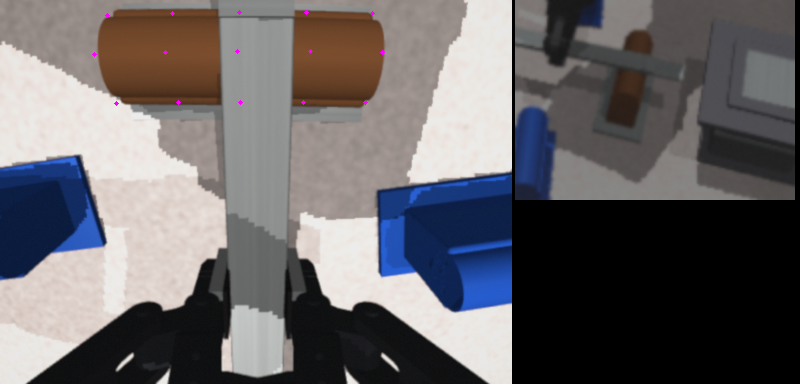

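The bar touches the ridge: the force rose from −3.8 to 0 N at TCP ≈ 59–60. The scene view shows the tip just short of the lid, so I'll raise it 2.5 mm and push it in 42 mm.

play_rows:
  motion:
    - [[0,0,-2.5],[0,0,0]]
    - [[0,0,0],[0,0,0]]
    - [[0,-4,0],[0,0,0]]
    - [[0,-7,0],[0,0,0]]
    - [[0,-7,0],[0,0,0]]
    - [[0,-7,0],[0,0,0]]
    - [[0,-6,0],[0,0,0]]
    - [[0,-5,0],[0,0,0]]
    - [[0,0,0],[0,0,0]]
    - [[0,0,0],[0,0,0]]

```text
time_s: 11.23
eef_pos: [531.3, 24.9, 60.8]
ee_rot: [0.0, 1.0, -0.028, 0.0]
force: [-1.3, 0.6, -4.4]
grip_width: 0.265
```

play_rows:
  motion:
    - [[0,-3,0],[0,0,0]]
    - [[0,-3,0],[0,0,0]]
    - [[0,0,0],[0,0,0]]
    - [[0,0,0],[0,0,0]]

```text
time_s: 11.57
eef_pos: [531.6, 30.6, 60.8]
ee_rot: [0.0, 1.0, -0.029, -0.0]
force: [-1.0, 0.4, -2.7]
grip_width: 0.262
```

```bash
python3 - <<'E'
from h import *
s=ctrl.sense();print(pose()[0].round(1),s['force'].round(1),s['wrist_torque'].round(2),s['time_s'])
s=cap('scene','s5')[:,:,::-1]; cv2.imwrite('pics/c5.png',cv2.resize(s[190:300,260:440],None,fx=4,fy=4,interpolation=cv2.INTER_CUBIC))
E
```

```text
[531.6  30.6  60.8] [-1.   0.4 -2.7] [ 0.09  0.01 -0.02] 11.5667
```

View pics/c5.png

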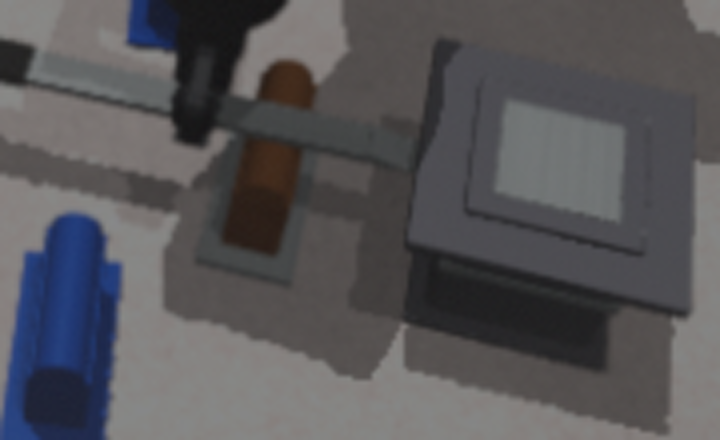

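The bar lies across the brown block with its tip under the lid edge near (412,150) in the crop, and there is no side force. Lowering and releasing.

play_rows:
  motion:
    - [[0,0,2],[0,0,0]]
    - [[0,0,0],[0,0,0]]

```text
time_s: 11.78
eef_pos: [531.9, 30.4, 59.1]
ee_rot: [0.0, 1.0, -0.029, 0.0]
force: [-1.9, -1.6, 3.4]
grip_width: 0.26
```

play_rows:
  motion:
    - [[0,0,0],[0,0,0]]
    - [[0,0,0],[0,0,0]]
    - [[0,0,0],[0,0,0]]
    - [[0,0,0],[0,0,0]]
    - [[0,0,0],[0,0,0]]
    - [[0,0,0],[0,0,0]]
    - [[0,0,0],[0,0,0]]
    - [[0,0,-10],[0,0,0]]
    - [[0,0,-20],[0,0,0]]
    - [[0,0,-20],[0,0,0]]
    - [[0,0,-20],[0,0,0]]
    - [[0,0,-10],[0,0,0]]
    - [[0,0,0],[0,0,0]]
  fingers: 60

```text
time_s: 12.87
eef_pos: [532.7, 30.5, 141.3]
ee_rot: [0.0, 1.0, -0.029, 0.002]
force: [-0.4, -0.6, 0.4]
grip_width: 0.7
```

play_rows:
  motion:
    - [[0,8,0],[0,0,0]]
    - [[0,20,0],[0,0,0]]
    - [[0,20,0],[0,0,0]]
    - [[0,20,0],[0,0,0]]
    - [[0,20,0],[0,0,0]]
    - [[0,20,0],[0,0,0]]
    - [[0,20,0],[0,0,0]]
    - [[0,0,0],[0,0,0]]
    - [[0,0,0],[0,0,0]]
  fingers: 0

```text
time_s: 13.62
eef_pos: [523.5, -97.9, 137.5]
ee_rot: [-0.0, 1.0, -0.03, -0.001]
force: [-0.1, 0.0, -0.8]
grip_width: -0.004
```

```bash
python3 - <<'E'
from h import *
s=ctrl.sense();print(pose()[0].round(1),s['force'].round(1),s['time_s'],s['grip_width'])
w=cap('wrist','w6')[:,:,::-1]; s=cap('scene','s6')[:,:,::-1]; c=np.zeros((384,800,3),np.uint8); c[:,:512]=w
t=cv2.resize(s[180:290,240:430],(285,165)); c[:165,514:799]=t; cv2.imwrite('pics/c6.png',c)
E
```

```text
[523.5 -97.9 137.5] [-0.1  0.  -0.8] 13.6167 -0.004171273652937204
```

View pics/c6.png

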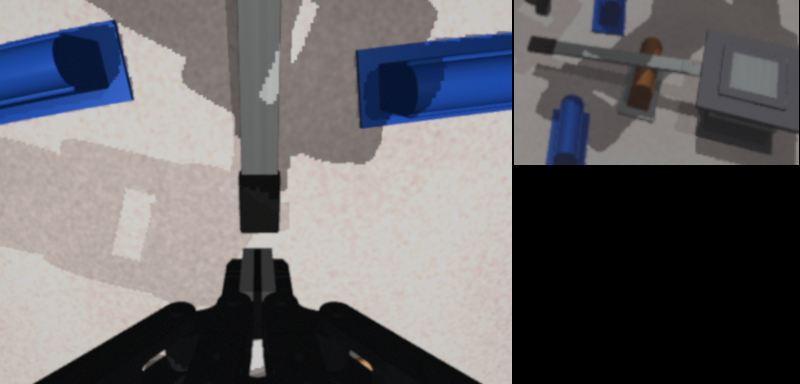

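The sleeve shows at columns 239–279, rows 173–232, ahead of the closed fingers. I'll locate it and check where the tip is.

```bash
python3 - <<'E'
from h import *
C=cam('wrist')
for z in (58,65): print(z,[atz('wrist',q,z,C).round(1).tolist() for q in ((259,232),(259,174),(259,3))])
E
```

```text
58 [[524.1, -117.0, 58.0], [526.5, -74.3, 58.0], [532.3, 29.8, 58.0]]
65 [[524.3, -113.7, 65.0], [526.6, -72.3, 65.0], [532.2, 28.5, 65.0]]
```

The sleeve runs from y ≈ −116 to −74 and the TCP is over it at −98. That puts the tip about 20 mm under the edge. Pressing down.

play_rows:
  motion:
    - [[1,0,10],[0,0,0]]
    - [[0,0,18],[0,0,0]]
    - [[0,0,18],[0,0,0]]
    - [[0,0,12],[0,0,0]]
    - [[0,0,6],[0,0,0]]
    - [[0,0,0],[0,0,0]]
    - [[0,0,3],[0,0,0]]
    - [[0,0,3],[0,0,0]]
    - [[0,0,3],[0,0,0]]
    - [[0,0,0],[0,0,0]]
    - [[0,0,0],[0,0,0]]

```text
time_s: 14.63
eef_pos: [525.3, -97.3, 65.9]
ee_rot: [0.0, 1.0, -0.029, 0.0]
force: [-0.1, -0.1, 0.3]
grip_width: 0.003
```

play_rows:
  motion:
    - [[0,0,2],[0,0,0]]
    - [[0,0,2],[0,0,0]]
    - [[0,0,2],[0,0,0]]
    - [[0,0,2],[0,0,0]]
    - [[0,0,2],[0,0,0]]
    - [[0,0,0],[0,0,0]]
    - [[0,0,0],[0,0,0]]

```text
time_s: 15.22
eef_pos: [526.3, -97.0, 57.6]
ee_rot: [0.0, 1.0, -0.029, 0.002]
force: [-1.8, 5.0, 15.2]
grip_width: -0.005
```

```bash
python3 - <<'E'
from h import *
s=ctrl.sense();print(pose()[0].round(1),s['force'].round(1),s['wrist_torque'].round(2),s['time_s'])
E
```

```text
[526.3 -97.   57.6] [-1.8  5.  15.2] [ 0.91  0.29 -0.02] 15.2167
```

play_rows:
  motion:
    - [[0,-0.3,2],[0,0,0]]
    - [[0,-0.3,2],[0,0,0]]
    - [[0,-0.3,2],[0,0,0]]
    - [[0,-0.3,2],[0,0,0]]
    - [[0,-0.3,2],[0,0,0]]
    - [[0,0,0],[0,0,0]]
    - [[0,0,0],[0,0,0]]

```text
time_s: 15.8
eef_pos: [526.9, -95.8, 47.9]
ee_rot: [0.0, 1.0, -0.029, 0.002]
force: [-0.7, 3.7, 16.4]
grip_width: -0.004
```

play_rows:
  motion:
    - [[0,-0.4,2],[0,0,0]]
    - [[0,-0.4,2],[0,0,0]]
    - [[0,-0.4,2],[0,0,0]]
    - [[0,-0.4,2],[0,0,0]]
    - [[0,0,0],[0,0,0]]
    - [[0,0,0],[0,0,0]]

```text
time_s: 16.3
eef_pos: [527.2, -94.4, 40.0]
ee_rot: [0.001, 1.0, -0.029, 0.003]
force: [-0.0, 3.2, 17.2]
grip_width: 0.001
```

```bash
python3 - <<'E'
from h import *
s=ctrl.sense();print(pose()[0].round(1),s['force'].round(1),s['wrist_torque'].round(2),s['time_s'])
s=cap('scene','s7')[:,:,::-1]; a=cv2.imread('pics/s5.png'); f=lambda i:cv2.resize(i[190:290,300:430],(400,308),interpolation=cv2.INTER_CUBIC)
cv2.imwrite('pics/c7.png',np.hstack([f(a),f(s)]))
E
```

```text
[527.2 -94.4  40. ] [-0.   3.2 17.2] [ 0.66 -0.07  0.  ] 16.3
```

View pics/c7.png

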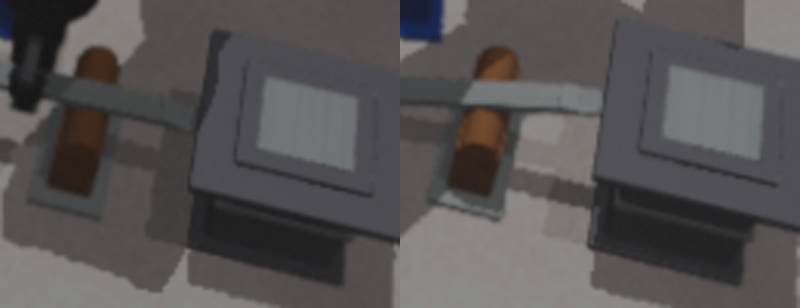

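The lid has clearly risen in the scene view: its near corner is about 3 px higher. I'll press a little more, then measure by image alignment.

play_rows:
  motion:
    - [[0,-0.4,2],[0,0,0]]
    - [[0,-0.4,2],[0,0,0]]
    - [[0,-0.4,1.5],[0,0,0]]
    - [[0,0,0],[0,0,0]]
    - [[0,0,0],[0,0,0]]
    - [[0,0,0],[0,0,0]]

```text
time_s: 16.85
eef_pos: [527.4, -93.2, 34.6]
ee_rot: [0.001, 1.0, -0.029, 0.003]
force: [-0.1, 2.6, 17.8]
grip_width: 0.0
```

```bash
cat > lift.py <<'E'
from h import *
import sys
cap('scene',sys.argv[1])
a=cv2.imread('pics/s5.png',0); b=cv2.imread(f'pics/{sys.argv[1]}.png',0)
C=cam('scene'); L=np.array([540,161,0.]);ly=np.radians(86.84);e=np.array([np.cos(ly),np.sin(ly),0])
c=L+78*e+[0,0,101]; print('px per 10mm',(proj('scene',c+[0,0,10],C)-proj('scene',c,C)).round(2))
T=a[212:252,378:422]  # inner white panel with border
W=np.eye(2,3,dtype=np.float32); W[:,2]=[0,-3]
src=np.float32(cv2.GaussianBlur(b,(0,0),0.7))[195:270,360:440]; tpl=np.float32(cv2.GaussianBlur(a,(0,0),0.7))[205:260,370:430]
W[:,2]=[10,8]
cc,W=cv2.findTransformECC(tpl,src,W,cv2.MOTION_TRANSLATION,(3,200,1e-5)); print('cc',round(cc,3),'shift',(W[:,2]-10).round(2))
s=ctrl.sense();print(pose()[0].round(1),s['force'].round(1),s['time_s'])
E
python3 lift.py s8
```

```text
px per 10mm [ 1.28 -2.57]
cc 0.905 shift [ 2.04 -3.63]
[527.4 -93.2  34.6] [ 0.2  3.4 17.6] 16.9
```

The measured lift is about 14 mm, and lever geometry gives about 13. Releasing upward now.

play_rows:
  motion:
    - [[0,0,-3],[0,0,0]]
    - [[0,0,-5],[0,0,0]]
    - [[0,0,-12],[0,0,0]]
    - [[0,0,-20],[0,0,0]]
    - [[0,0,-20],[0,0,0]]
    - [[0,0,-20],[0,0,0]]
    - [[0,0,-20],[0,0,0]]
    - [[0,0,-20],[0,0,0]]
    - [[0,0,0],[0,0,0]]
    - [[0,0,0],[0,0,0]]
    - [[0,0,0],[0,0,0]]
    - [[0,0,0],[0,0,0]]

```text
time_s: 17.9
eef_pos: [524.9, -92.8, 151.1]
ee_rot: [-0.0, 1.0, -0.029, -0.001]
force: [0.7, -0.1, -0.7]
grip_width: 0.001
```

```bash
python3 lift.py s9; python3 - <<'E'
from h import *
w=cap('wrist','w9')[:,:,::-1]; C=cam('wrist'); s=cv2.imread('pics/s9.png')
c=np.zeros((600,800,3),np.uint8); c[:300,:400]=cv2.resize(w,(400,300)); t=cv2.resize(s[130:300,110:440],None,fx=2.4,fy=2.4)[:,:800]; c[:300,400:]=0; 
t=cv2.resize(s[180:290,240:440],(400,220)); c[:220,400:]=t; c[300:,:400]=cv2.resize(s,(400,300)); cv2.imwrite('pics/c9.png',c)
Z={'paddle_center':34}
for r in ctrl.spot_in('scene','paddle_center')[:1]: print(np.array(r['position'])*[512,384], 'was 183,210')
E
```

```text
px per 10mm [ 1.28 -2.57]
cc 0.989 shift [ 1.89 -4.4 ]
[525.  -92.8 151.2] [-0.2  1.  -0.3] 17.95
[180.48   210.8928] was 183,210
```

View pics/c9.png

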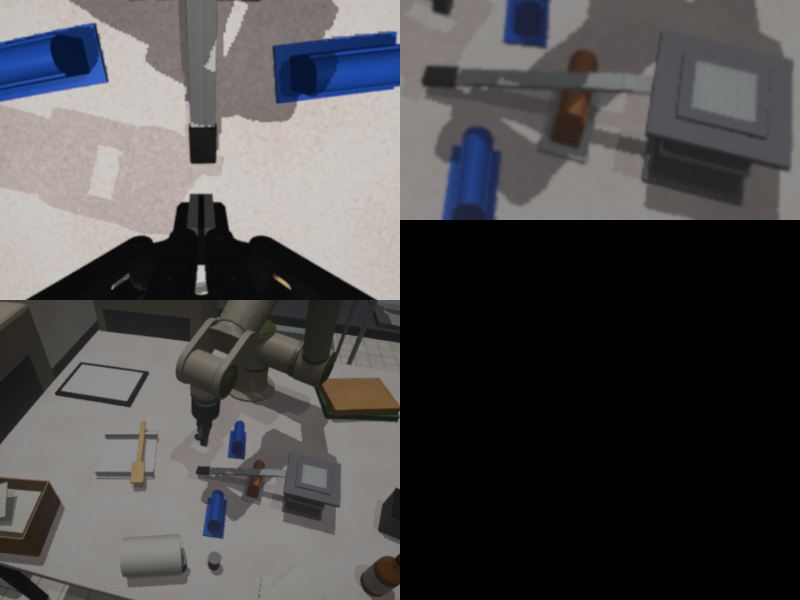

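The lid stands raised with a shift of −4.4 px (≈15 mm). The bar lies across the brown block with its tip under the lid, the paddle is on the rack, and the gripper hangs well clear. Handing in.

```bash
python3 -c "
from rig import ctrl
print(ctrl.finish_job())"
```

```text
the job is handed in; nothing more can be done
None
```

I levered the lid up by about 13–15 mm and handed the job in at about 18 s of the 58 s allowed. The hand-in returns no verdict.

- **Method:** I gripped the bar at its centre and laid it across the brown block with its tip about 20 mm under the lid edge. After letting go, I pressed the sleeve down with closed fingers at about 18 N, then lifted the gripper clear.
- **Lid:** After release, comparing scene pictures gave a lift of about 15–17 mm; the lever geometry gave about 13 mm. Both are above the 8 mm needed.
- **Bar:** It rests across the block, still touching under the lid. Its centre is roughly 50 mm from the block's middle, estimated from where the sleeve lay before the press.
- **Paddle:** It is still on the rack. The network's reading moved only 2–3 px, which is within its noise.
- **Robot:** It touches nothing, with the TCP 151 mm above the table and a force reading near zero.
- **Not checked directly:** I could not read the contact forces between bar and block or bar and lid; I inferred them from the wrist force and the lid's rise.

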